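# Take the core temperature of a jar through the guide hole

### The arm

A 6-joint arm with a two-finger parallel gripper is mounted at the origin on the work surface. World frame = base frame: x ahead of the robot, y to its left, z up, the work surface at z = 0. Lengths are in m, angles in rad, forces in N, time in s.
With the tool pointing down it reaches from about 0.25 to 0.725 m from the base axis. Payload 4 kg.
Tool frame: the origin (TCP) lies midway between the tips of the shut fingers; the grasp point (between the pads) lies bot.tcp_to_grasp behind it (bot.tcp_to_grasp is the distance from the TCP to the grasp point, in m); z points along the fingers, y is the line along which they close (so a half turn about z gives the same grasp; the last joint's range is limited). The gripper opens to 85 mm and grips with 20 to 120 N. Pads are 22 mm wide; open, the fingers measure 114 mm over their backs; the gripper's body (76 mm by 85 mm) begins 54 mm behind the grasp point. The pads swing forward as they close: fully open they stand 13 mm farther back than shut.
Start: joints at [0, 0.241, 0.005, 1.335, 0, 1.571], TCP at [0.5, -0, 0.231] pointing down, gripper open.
Joint ranges: [-2.72, 2.72], [-1.05, 1.87], [-1.09, 1.28], [-1.99, 2.15], [-1.42, 1.44], [-3.14, 3.14]. Speed limits (rad/s): [2.79, 2.79, 3.14, 3.14, 3.14, 3.14].

### API

Orientations are given as a unit quaternion [x, y, z, w].
In Python, from workcell import readout, camera, bot gives the robot as it stands. The module is installed in compiled form; this text tells all that it offers.
- The arm moves only by the tool jog_arm, never from a script. Its argument "motion" is a list of rows, each an object of numbers: "x", "y", "z": the shift along the tool's x, y, z in mm; "spin": the turn about the tool's z in degrees; "fingers": the closure, from -1 (fully open) to 1 (shut). A call has 1 to 8 rows; each row is the pose to reach, as a shift and turn from the pose commanded when the call began, along the tool's axes at that moment; what a row does not reach only later rows make up. A row lasts 1/8 s, in which the tool goes at most 62.5 mm and 10.7 degrees, less where a joint would pass 70% of its speed; a pose out of reach is approached as far as the arm can. A call with a gripper value outside its range is refused whole. The fingers move at their own pace and stop on an object; the grip force is fixed at half the most. Time passes only in rows, so rows that repeat a pose let the fingers close. It gives the time, the measured TCP pose, the force, the opening and the grip force at its end, in the units of the state.
- readout.get_obs(): the state, without advancing time (a new reading comes with each control period).
- camera(name): name is "scene" or "side" or "wrist"; returns a dict with "pixels" (400x640x3 uint8, red, green, blue), "K" (3x3 intrinsics, pixels), "rvec" (rotation vector, rad) and "tvec" (3), from world to camera coordinates, as OpenCV has them. Camera axes: x right, y down, z forward; pixel columns grow to the right and rows downward; lengths in m; the calibration is good to about 2 mm. A picture is of the moment at which its call begins. There is no depth.
- bot.job_done(): hands the job in; it is judged then, once.
The state is a dict: "clock": time; "joint_pos": joint angles; "joint_vel": joint speeds; "tau": joint torques, N m; "eef_pos": TCP position; "tool_rot": TCP orientation; "ft_force": force on the tool from outside, world axes, zero at the start; "ft_torque": the same for the moment, N m; "grip_width": finger opening in m; "grasp_force": force on a finger pad.
Only numpy, scipy, OpenCV 4.12 (cv2) and the standard library are available. Lean on these libraries where they do the work, as an engineer would, in place of code of your own. Each camera call takes 0.05 s, during which the arm holds its last target. There are 200 camera calls.

### The job

On the jar check station, first swing the lever off the guide hole until its pointer points into the V of the notch block, and leave it there. Then lift the thermometer probe out of its stand and lower its stem upright through the guide hole, without it ever touching the guide plate, lever or jar (that would falsify the reading), until the tip hangs about half-way down the jar. Leave the other kitchen things where they are, and finish holding the probe there, still and centred in the hole: do not let it go.

Things in the scene. Friction and masses are not known exactly. Their poses are not given: they have to be found in the camera images.
- guide_hole (a point): centre of the upper mouth of the station's guide hole, 132 mm above the table: a plain vertical hole, 24 mm in diameter, right through the 12 mm plate, directly above the jar's centre. z is up; y points from the hole to the lever's pivot, 55 mm away.
- station: fixed jar check station: an aluminium guide plate 90 x 170 mm, its top 132 mm above the table, on four posts over an open glass jar of fruit spears. Origin at the centre of its underside, on the table, under the hole; z up, y towards the lever's pivot side.
- jar_middle (a point): point on the jar's (and guide hole's) axis half-way between the jar's inner floor (17 mm above the table) and its rim (107 mm): 62 mm above the table. The jar's mouth is 56 mm wide; the spears stand round its wall and leave the middle, about 35 mm wide, open.
- lever (a joint): angle of the station's flat dark steel lever (rad), on top of the guide plate, turning about a vertical pivot 55 mm from the hole. At 0 its 40 mm cover disc lies right over the hole; it grows clockwise seen from above, up to 1.75. It starts at 0 to 0.25 (hole covered). It stays where it is left; moving it takes about 1.5 N at the knob.
- lever_knob (a point): centre, half-way up, of the upright round black knob on the lever, 18 mm in diameter, 48 mm tall, 95 mm from the pivot, 163 mm above the table; the bar's top is 23 mm below this point. Its x axis points along the lever away from the pivot. The lever's narrow pointer ends 118 mm from the pivot.
- pivot (a point): point on the lever's vertical pivot axis, at the height of the guide plate's top. Its x axis points towards the notch: the lever is in the notch when it points this way.
- notch_v (a point): mouth of the V in the dark steel notch block, 122 mm from the pivot, on a curved rail at the station's robot side. The V opens towards the pivot, its mouth about 20 mm wide; the block's top is 137 mm above the table. Fixed at a lever angle between 0.95 and 1.45 rad. The lever's pointer ends just short of it.
- stand: fixed dark steel probe stand, 80 x 70 mm, its top 125 mm above the table, with a vertical 14 mm hole over its centre. The probe hangs in it upright, handle resting on the top, and lifts straight out. Origin at the centre of its underside.
- probe_grip (a point): centre of the flat-sided grey handle of the loose thermometer probe: 28 mm (its x) by 18 mm (its y) by 55 mm tall (its z, up), best gripped across the 18 mm. A straight steel stem, 8 mm in diameter, 113 mm long, runs down from the handle's underside. About 70 g.
- probe: the whole probe: its origin is the stem's lower tip, z up along the stem.
- probe_tip (a point): lower tip of the probe's stem, 140.5 mm below the handle's centre on the probe's axis.
- jar_a_mid (a point): bystander: filled, lidded glass jar, 72 mm across, 109 mm tall, towards the far edge; point half-way up.
- jar_b_mid (a point): bystander: another such filled jar; point half-way up.
- jar_c_mid (a point): bystander: another such filled jar; point half-way up.
- spice_mid (a point): bystander: small capped spice jar, 42 mm across, 85 mm tall, standing between the station and the stand; point half-way up.
- lid_mid (a point): bystander: loose flat steel jar lid, 72 mm across, 13 mm thick, lying just beyond the stand; point half-way up.
- bowl_mid (a point): bystander: steel bowl, 130 mm across, 55 mm tall, at the left; point half-way up.
- pitcher_mid (a point): bystander: clear pitcher with a side handle, 100 mm across, 150 mm tall, at the right; point half-way up.

How it is judged:
By the outcome, as a careful person would: the job done as asked, in the order asked, and still so for the second after the job is handed in, while the arm keeps its last pose, push and grip.
It also fails if it takes over 70 s, if anything falls off the work surface, if the arm or the gripper's body presses on something with over 40 N, if the wrist force passes 120 N, or if a joint passes its speed limit or range.

## Working session

There is one attempt and no reset: what is moved stays moved. The work goes in short steps, Python scripts to look and compute and a tool call to move; the robot and the scene stay as the last step left them, time stands still between calls to the robot, and variables do not carry over. Pictures are saved under pics/ and viewed, at most 10 in all, crops included, and the job is handed in when it is done.

Besides the shell and the picture viewer there is one more tool, called after "Emit:" in YAML: its name, and indented under it one key for each argument. jog_arm: Moves the arm, as the interface text tells. Its arguments: {"type":"object","properties":{"motion":{"type":"array"}},"required":["motion"]}

```bash
mkdir -p pics
cat > h.py <<'E'
import numpy as np, cv2
from workcell import readout, camera, bot
def snap(n,f=None):
    c=camera(n)
    if f: cv2.imwrite('pics/'+f,c['pixels'][:,:,::-1])
    c['R']=cv2.Rodrigues(np.array(c['rvec'],float))[0]; return c
def ray(c,u,v):
    d=c['R'].T@np.linalg.inv(c['K'])@np.array([u,v,1.]); o=-c['R'].T@np.array(c['tvec']).ravel(); return o,d
def onz(c,u,v,z):
    o,d=ray(c,u,v); return o+d*(z-o[2])/d[2]
def proj(c,P):
    return cv2.projectPoints(np.atleast_2d(np.array(P,float)),np.array(c['rvec'],float),np.array(c['tvec'],float),np.array(c['K'],float),None)[0].reshape(-1,2)
def tri(l):
    A=0;b=0
    for c,u,v in l:
        o,d=ray(c,u,v); d=d/np.linalg.norm(d); M=np.eye(3)-np.outer(d,d); A=A+M; b=b+M@o
    return np.linalg.solve(A,b)
E
python3 - <<'E'
from h import *
for n in ['scene','side','wrist']:
    c=snap(n,n+'0.png'); print(n,ray(c,320,200)[0],ray(c,320,200)[1])
print(readout.get_obs(),bot.tcp_to_grasp)
E
```

```text
scene [1.21558549 0.49780587 0.87223406] [-0.54637258 -0.46868064 -0.6941634 ]
side [ 0.38176123 -0.82998706  0.66409198] [ 0.20804792  0.81911903 -0.53458836]
wrist [0.49958109 0.07769108 0.37310036] [-0.00220316 -0.30096798 -0.95363191]
{'clock': 0.15, 'joint_pos': array([ 3.56233418e-05,  2.41264620e-01,  4.06471392e-03,  1.33520254e+00,
       -1.21299658e-06,  1.57081129e+00]), 'joint_vel': array([-0.00020224, -0.00301277,  0.00270277,  0.00020053, -0.00069636,
       -0.00036763]), 'tau': array([-1.62746033e-03, -3.72633219e+01,  2.52638429e+01,  1.23480460e-02,
       -1.30651040e-05,  1.49362950e-05]), 'eef_pos': array([4.99534650e-01, 1.74269491e-05, 2.30616972e-01]), 'tool_rot': array([ 7.07099248e-01,  7.07113858e-01, -5.68291387e-04, -5.67404945e-04]), 'ft_force': array([-0.35183564, -0.09899341,  0.58997394]), 'ft_torque': array([-0.00586   , -0.05048089, -0.04431636]), 'grasp_force': 0.0, 'grip_width': 0.0857409554066947} 0.0187
```

View pics/scene0.png

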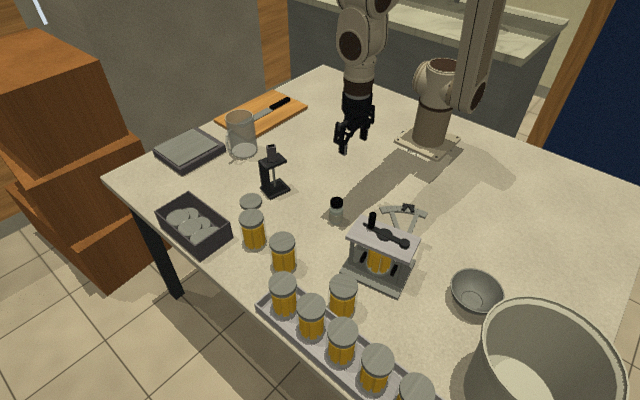

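View pics/side0.png

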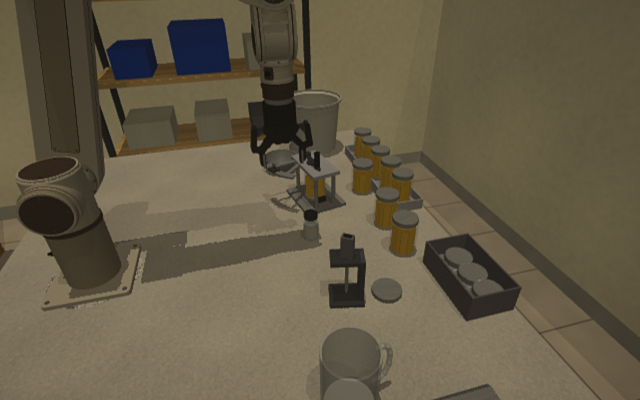

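View pics/wrist0.png

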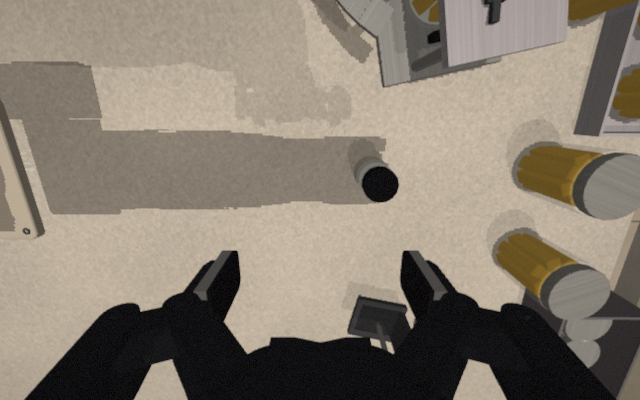

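The scene view shows the station at about (385,245), with the knob at (373,218), the pivot near (405,241) and the notch at (408,208). The probe stands at (271,165). The side view has the probe at (347,245) and the knob at (317,160). The wrist view only catches the station's edge. I'll get rough positions, then look from closer.

Run:
```python
from h import *
s=snap('scene');d=snap('side');
print('knob',tri([(s,373,218),(d,317,160)]), onz(s,373,218,.163),onz(d,317,160,.163))
print('pivot',onz(s,405,241,.135),'notch',onz(s,408,208,.137))
print('probe top',tri([(s,271,146),(d,348,236)]),onz(s,271,146,.18),onz(d,348,236,.18))
print('spice',onz(s,337,200,.085),onz(d,311,214,.085))
a=cv2.resize(s['pixels'][130:300,230:450],None,fx=3,fy=3,interpolation=2)
cv2.imwrite('pics/c1.png',a[:,:,::-1])
```

```text
knob [0.62329996 0.16269884 0.16384581] [0.61799454 0.16312115 0.163     ] [0.6259088  0.15914017 0.163     ]
pivot [0.60623323 0.25564271 0.135     ] notch [0.50300842 0.20025398 0.137     ]
probe top [ 0.59044667 -0.23843813  0.17822958] [ 0.59086605 -0.23629012  0.18      ] [ 0.59050921 -0.24146242  0.18      ]
spice [0.56272447 0.00395891 0.085     ] [ 0.56508318 -0.00517811  0.085     ]
```

View pics/c1.png

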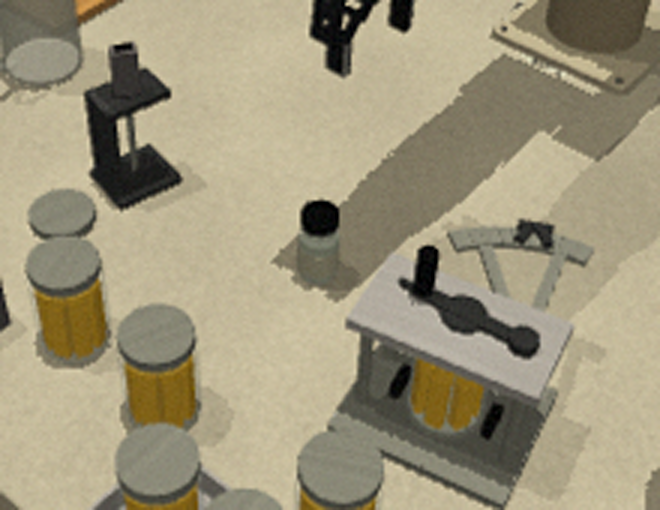

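The crop confirms the layout: the lever runs from the pivot (522,340) over the disc to the knob (427,270), and the notch block is at (535,233). Next I'll move above the station for a close wrist view.

Emit:
jog_arm:
  motion:
    - {"z":-60}
    - {"x":50,"y":20,"z":-100}
    - {"x":100,"y":40,"z":-100}
    - {"x":150,"y":60,"z":-100}
    - {"x":200,"y":60,"z":-100}
    - {"x":200,"y":60,"z":-100}

```text
validation failed for argument at $.mo...
```

Run:
```python
from h import *
w=snap('wrist','w1.png'); o=readout.get_obs(); print(o['clock'],o['eef_pos'],o['ft_force'])
```

```text
0.3 [ 4.99797073e-01 -2.03480547e-05  2.31001777e-01] [0.11184629 0.21868101 0.3124269 ]
```

View pics/w1.png

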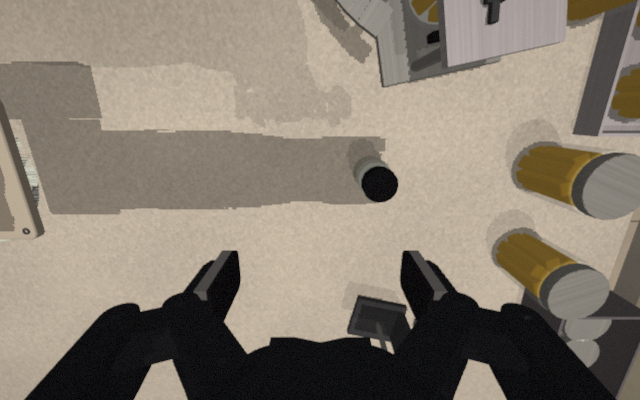

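The arm did not move (same view), so the call was rejected. I'll resend it with every field filled in.

Emit:
jog_arm:
  motion:
    - {"x":0,"y":0,"z":-60,"spin":0,"fingers":-1}
    - {"x":50,"y":20,"z":-100,"spin":0,"fingers":-1}
    - {"x":100,"y":40,"z":-100,"spin":0,"fingers":-1}
    - {"x":150,"y":60,"z":-100,"spin":0,"fingers":-1}
    - {"x":200,"y":60,"z":-100,"spin":0,"fingers":-1}
    - {"x":200,"y":60,"z":-100,"spin":0,"fingers":-1}

```text
clock: 1.05
eef_pos: [0.5597, 0.2035, 0.33]
tool_rot: [0.705, 0.709, -0.001, -0.001]
ft_force: [0.1, 0.0, -0.3]
grip_width: 0.0853
grasp_force: 0.0
```

Run:
```python
from h import *
w=snap('wrist','w2.png')
```

```text
(no output)
```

View pics/w2.png

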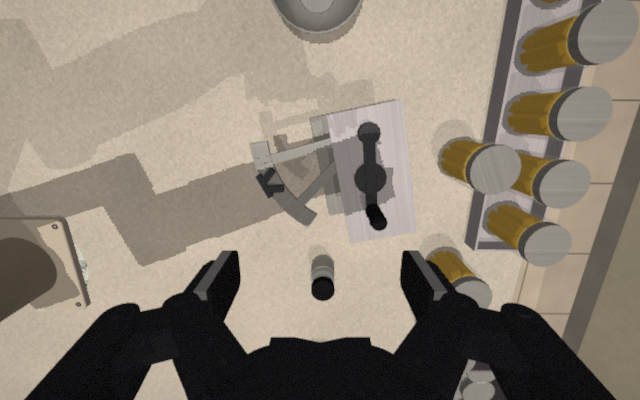

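The wrist view shows the plate with corners (329,109), (402,99), (415,233) and (348,241). The pivot is at (368,132), the disc at (370,178), the knob top at (379,222), and the notch block at (268,183) with its V facing upper right. Now I'll measure these.

Run:
```python
from h import *
w=snap('wrist'); im=w['pixels'].astype(int)
print(im[120,350],im[225,395],im[150,300],im[183,268],im[178,370],im[155,265])
# plate: bluish-light
m=((im[:,:,2]-im[:,:,0]>-4)&(im.sum(2)>250)).astype(np.uint8); m[:, :320]=0;m[:,425:]=0;m[250:]=0;m[:90]=0
dk=(im.max(2)<75).astype(np.uint8)
roi=np.zeros_like(dk);roi[90:250,325:420]=1
mm=cv2.morphologyEx(m|(dk*roi),cv2.MORPH_OPEN,np.ones((5,5),np.uint8))
cs=cv2.findContours(mm,cv2.RETR_EXTERNAL,cv2.CHAIN_APPROX_NONE)[0]; c=max(cs,key=cv2.contourArea).reshape(-1,2)
h=cv2.convexHull(c).reshape(-1,2)
P=np.array([onz(w,u,v,.132)[:2] for u,v in h])
r=cv2.minAreaRect((P*1000).astype(np.float32)); print('plate',r); 
# dark lever
for lab,(a,b,e,f),z in [('pivot',(118,146,352,384),.14),('disc',(160,196,350,392),.14),('knob',(202,234,360,392),.187)]:
    k=dk[a:b,e:f]; ys,xs=np.nonzero(k); print(lab,xs.min()+e,xs.max()+e,ys.min()+a,ys.max()+a,xs.mean()+e,ys.mean()+a,onz(w,xs.mean()+e,ys.mean()+a,z))
for r0 in range(118,234,2):
    xs=np.nonzero(dk[r0,330:415])[0]+330; print(r0,(xs.min(),xs.max()) if len(xs) else '',end=' ')
print()
for r0 in range(164,204,2):
    xs=np.nonzero(dk[r0,245:300])[0]+245; print(r0,(list(xs[[0,-1]]),len(xs)) if len(xs) else '',end=' ')
a=cv2.resize(w['pixels'][90:250,240:430],None,fx=4,fy=3.75,interpolation=2)
cv2.imwrite('pics/c2.png',a[:,:,::-1])
```

```text
[188 177 175] [189 180 176] [166 160 152] [61 59 58] [46 43 45] [142 137 129]
plate ((622.0802001953125, 199.0143280029297), (37.715911865234375, 132.1884765625), 4.229216575622559)
pivot 358 379 121 145 368.3965517241379 132.8694581280788 [0.61556696 0.25653942 0.14      ]
disc 354 385 160 195 369.91169451073984 176.6742243436754 [0.62034652 0.2042575  0.14      ]
knob 366 386 202 227 375.4815789473684 214.48947368421054 [0.62031592 0.17245804 0.187     ]
118  120  122 (np.int64(363), np.int64(374)) 124 (np.int64(360), np.int64(376)) 126 (np.int64(359), np.int64(378)) 128 (np.int64(358), np.int64(378)) 130 (np.int64(358), np.int64(379)) 132 (np.int64(358), np.int64(379)) 134 (np.int64(358), np.int64(378)) 136 (np.int64(359), np.int64(378)) 138 (np.int64(360), np.int64(376)) 140 (np.int64(363), np.int64(374)) 142 (np.int64(363), np.int64(374)) 144 (np.int64(363), np.int64(374)) 146 (np.int64(363), np.int64(374)) 148 (np.int64(364), np.int64(374)) 150 (np.int64(364), np.int64(374)) 152 (np.int64(364), np.int64(374)) 154 (np.int64(364), np.int64(374)) 156 (np.int64(364), np.int64(374))
[... 1175 characters left out ...]
 np.int64(385)) 226 (np.int64(374), np.int64(383)) 228  230  232  
164  166 ([np.int64(270), np.int64(271)], 2) 168 ([np.int64(267), np.int64(275)], 9) 170 ([np.int64(266), np.int64(275)], 10) 172 ([np.int64(259), np.int64(273)], 13) 174 ([np.int64(257), np.int64(271)], 15) 176 ([np.int64(257), np.int64(270)], 14) 178 ([np.int64(258), np.int64(268)], 11) 180 ([np.int64(259), np.int64(267)], 9) 182 ([np.int64(260), np.int64(283)], 11) 184 ([np.int64(261), np.int64(284)], 24) 186 ([np.int64(262), np.int64(283)], 22) 188 ([np.int64(264), np.int64(283)], 20) 190 ([np.int64(265), np.int64(282)], 18) 192 ([np.int64(266), np.int64(272)], 7) 194 ([np.int64(267), np.int64(272)], 6) 196  198  200  202
```

View pics/c2.png

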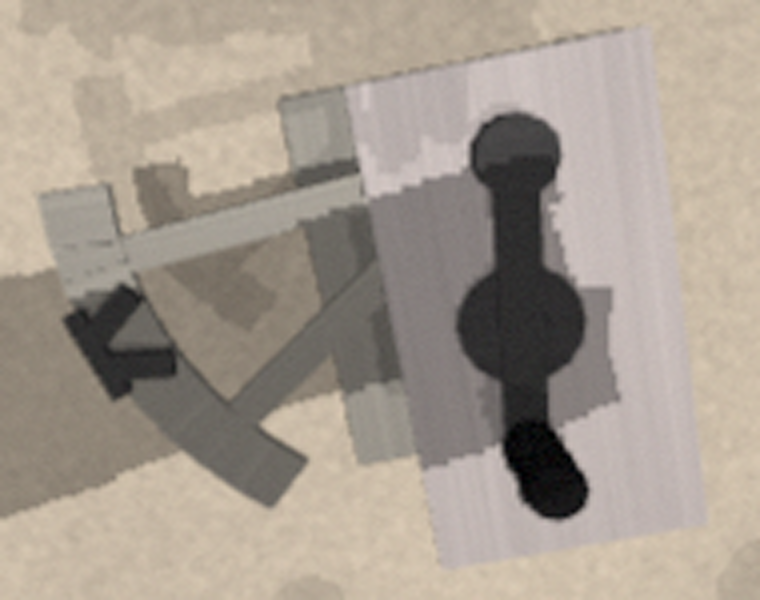

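The enlarged view shows the V's arm tips at crop (143,300) and (176,348), with the apex at (108,347). The plate corners come out clearly. I'll compute the pivot, the notch direction and the hole.

Run:
```python
from h import *
w=snap('wrist')
px=lambda a,b:(a/4+240-.5,b/3.75+90-.5)
C=np.array([onz(w,*px(*p),.132) for p in [(345,87),(648,25),(706,520),(445,567)]])[:,:2]
print('corners',C,'ctr',C.mean(0)); print([np.linalg.norm(C[i]-C[(i+1)%4]) for i in range(4)])
y=(C[0]+C[1]-C[2]-C[3]);y/=np.linalg.norm(y);x=(C[1]+C[2]-C[0]-C[3]);x/=np.linalg.norm(x)
print('yaxis',y,'xaxis',x)
pv=onz(w,368.3,131.3,.141)[:2]; disc=onz(w,369.8,177.2,.14)[:2]
kt=onz(w,378.5,219.5,.187)[:2]
nm=onz(w,*px(160,324),.137)[:2]; na=onz(w,*px(108,347),.137)[:2]
print('pivot',pv,'disc',disc,np.linalg.norm(disc-pv),'knobtop',kt,np.linalg.norm(kt-pv),'notch',nm,np.linalg.norm(nm-pv),na)
an=lambda v:np.arctan2(v[1],v[0])
print('hole from pivot',pv-.055*y,'plate-ctr rel pivot',(C.mean(0)-pv)@y)
print('world ang lever',an(disc-pv),an(kt-pv),'station -y',an(-y),'notch',an(nm-pv),an(na-pv))
```

```text
corners [[0.56598139 0.27757382]
 [0.653183   0.29586981]
 [0.68732393 0.13099841]
 [0.60106636 0.11244874]] ctr [0.62688867 0.2042227 ]
[np.float64(0.08910029818611981), np.float64(0.16836918290537345), np.float64(0.08822957515407914), np.float64(0.16881128518313893)]
yaxis [-0.20530884  0.97869724] xaxis [0.97817537 0.20778102]
pivot [0.61552524 0.25698756] disc [0.62048911 0.20211973] 0.05509191694358451 knobtop [0.62419447 0.16501276] 0.09238246211447967 notch [0.50922319 0.20289248] 0.11927449036658658 [0.49268519 0.19506185]
hole from pivot [0.62681723 0.20315921] plate-ctr rel pivot -0.05397383936429384
world ang lever -1.4805723792119276 -1.4768174381506678 station -y -1.3640170633651725 notch -2.670865598275802 -2.674657156428936
```

Emit:
jog_arm:
  motion:
    - {"x":-20,"y":32,"z":0,"spin":-5,"fingers":-0.3}
    - {"x":-38,"y":64,"z":20,"spin":-5,"fingers":-0.3}
    - {"x":-38,"y":64,"z":70,"spin":-5,"fingers":-0.3}
    - {"x":-38,"y":64,"z":100,"spin":-5,"fingers":-0.3}
    - {"x":-38,"y":64,"z":110,"spin":-5,"fingers":-0.3}
    - {"x":-38,"y":64,"z":110,"spin":-5,"fingers":-0.3}

```text
clock: 1.95
eef_pos: [0.624, 0.161, 0.2218]
tool_rot: [0.676, 0.737, -0.0, 0.0]
ft_force: [-0.1, 0.3, 0.3]
grip_width: 0.0554
grasp_force: 0.0
```

Run:
```python
from h import *
w=snap('wrist'); o=readout.get_obs(); print(o['eef_pos'],o['tool_rot'],o['grip_width'])
from scipy.spatial.transform import Rotation as R
r=R.from_quat(o['tool_rot']).as_matrix(); print(r.round(4))
print(proj(w,[.6242,.1624,.187]),proj(w,o['eef_pos']))
a=w['pixels'][130:400,200:500]; cv2.imwrite('pics/w3.png',cv2.resize(a,None,fx=2,fy=2)[:,:,::-1])
```

```text
[0.62456922 0.16145044 0.22291973] [6.75934822e-01 7.36960620e-01 8.84122394e-04 6.16339613e-04] 0.055353768308578716
[[-8.620e-02  9.963e-01  2.100e-03]
 [ 9.963e-01  8.620e-02  5.000e-04]
 [ 3.000e-04  2.100e-03 -1.000e+00]]
[[320.64098727 228.01441941]] [[321.2574391  254.62972801]]
```

View pics/w3.png

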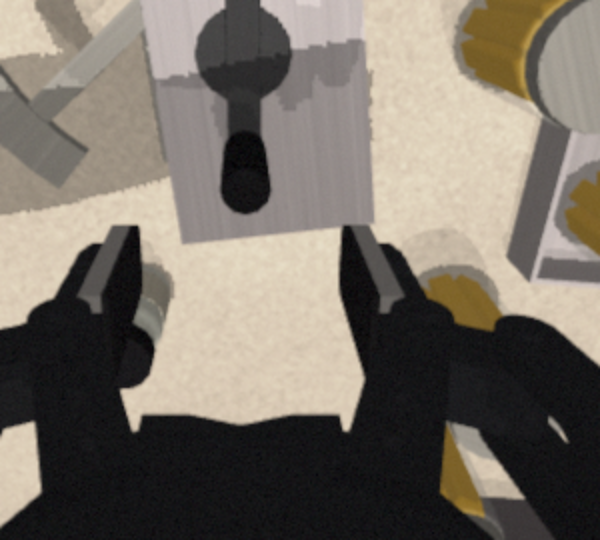

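The knob top is at about (322,223) in the full image, centred between the fingers and some 2–3 mm further in +y than assumed. I'll descend and grip it.

Emit:
jog_arm:
  motion:
    - {"x":2,"y":0,"z":35,"spin":0,"fingers":-0.3}
    - {"x":2,"y":0,"z":60,"spin":0,"fingers":-0.3}
    - {"x":2,"y":0,"z":70,"spin":0,"fingers":-0.3}
    - {"x":2,"y":0,"z":70,"spin":0,"fingers":0.2}
    - {"x":2,"y":0,"z":70,"spin":0,"fingers":0.6}
    - {"x":2,"y":0,"z":70,"spin":0,"fingers":0.6}

```text
clock: 2.75
eef_pos: [0.625, 0.1642, 0.1533]
tool_rot: [0.676, 0.737, 0.001, 0.001]
ft_force: [0.8, -0.6, 2.3]
grip_width: 0.0175
grasp_force: 17.2
```

Gripped. Now the arc: 52° first.

Emit:
jog_arm:
  motion:
    - {"x":0.6,"y":-10.8,"z":0,"spin":6.5,"fingers":0.6}
    - {"x":2.4,"y":-21.4,"z":0,"spin":13,"fingers":0.6}
    - {"x":5.4,"y":-31.7,"z":0,"spin":19.5,"fingers":0.6}
    - {"x":9.6,"y":-41.6,"z":0,"spin":26,"fingers":0.6}
    - {"x":14.9,"y":-51,"z":0,"spin":32.5,"fingers":0.6}
    - {"x":21.2,"y":-59.8,"z":0,"spin":39,"fingers":0.6}
    - {"x":28.4,"y":-67.8,"z":0,"spin":45.5,"fingers":0.6}
    - {"x":36.5,"y":-74.9,"z":0,"spin":52,"fingers":0.6}

```text
clock: 3.75
eef_pos: [0.5474, 0.1938, 0.1533]
tool_rot: [0.931, 0.364, 0.002, 0.001]
ft_force: [2.0, -0.7, 2.1]
grip_width: 0.0173
grasp_force: 17.2
```

Run:
```python
from h import *
w=snap('wrist'); o=readout.get_obs(); print(o['eef_pos'],o['ft_force'],o['grip_width'])
k=o['eef_pos'][:2]-[.6155,.258]; print(np.arctan2(k[1],k[0]),np.hypot(*k))
```

```text
[0.54656767 0.19469467 0.15325387] [ 0.30412849 -1.02709312  4.08385545] 0.01741573618636731
-2.3987209917923398 0.0935907596271304
```

Emit:
jog_arm:
  motion:
    - {"x":0.4,"y":-8.6,"z":0,"spin":5.2,"fingers":0.6}
    - {"x":1.6,"y":-17.1,"z":0,"spin":10.4,"fingers":0.6}
    - {"x":3.5,"y":-25.5,"z":0,"spin":15.6,"fingers":0.6}
    - {"x":3.5,"y":-25.5,"z":0,"spin":15.6,"fingers":0.6}

```text
clock: 4.3
eef_pos: [0.5324, 0.2155, 0.1532]
tool_rot: [0.971, 0.238, 0.002, -0.0]
ft_force: [0.3, -0.1, 6.6]
grip_width: 0.0174
grasp_force: 17.5
```

Run:
```python
from h import *
w=snap('wrist','w4.png'); s=snap('scene'); o=readout.get_obs(); print(o['eef_pos'],o['ft_force'],o['grip_width'])
k=o['eef_pos'][:2]-[.6155,.258]; print(np.arctan2(k[1],k[0]),np.hypot(*k))
a=cv2.resize(w['pixels'][80:280,200:440],(480,400)); b=cv2.resize(s['pixels'][190:270,340:440],(500,400),interpolation=2)
cv2.imwrite('pics/c4.png',np.hstack([a[:,:300+0] if 0 else a, b[:,:320]])[:,:,::-1])
```

```text
[0.53244494 0.21529545 0.15317906] [0.18973277 0.16003935 6.53045363] 0.017433348968477584
-2.6666721168570464 0.09339069212794078
```

View pics/c4.png

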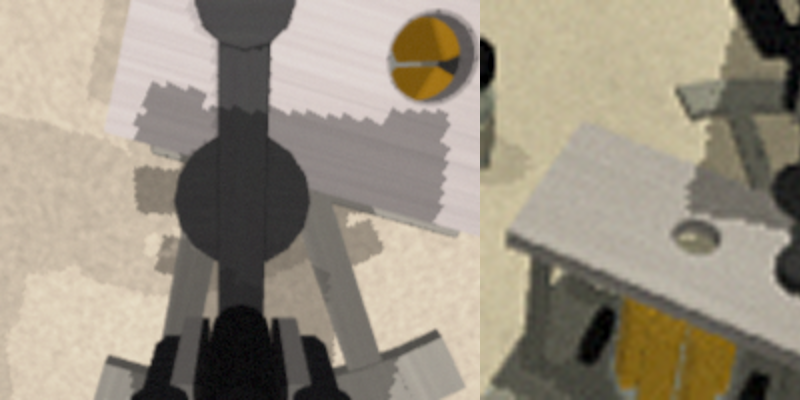

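The hole is now open and visible at wrist pixel (416,108). The lever lies along its own axis towards the notch. I'll release the knob, rise and back off, then check the pointer against the V numerically.

Emit:
jog_arm:
  motion:
    - {"x":0,"y":0,"z":0,"spin":0,"fingers":0.3}
    - {"x":0,"y":0,"z":0,"spin":0,"fingers":-0.1}
    - {"x":0,"y":0,"z":0,"spin":0,"fingers":-0.3}
    - {"x":0,"y":0,"z":-50,"spin":0,"fingers":-0.3}
    - {"x":-20,"y":0,"z":-100,"spin":0,"fingers":-0.3}
    - {"x":-50,"y":0,"z":-150,"spin":0,"fingers":-0.3}
    - {"x":-60,"y":0,"z":-180,"spin":0,"fingers":-0.3}
    - {"x":-60,"y":0,"z":-180,"spin":0,"fingers":-0.3}

```text
clock: 5.4
eef_pos: [0.4786, 0.1874, 0.3344]
tool_rot: [0.972, 0.237, 0.003, -0.0]
ft_force: [-0.1, 0.9, -0.1]
grip_width: 0.0557
grasp_force: 0.0
```

Run:
```python
from h import *
w=snap('wrist','w5.png'); o=readout.get_obs(); print(o['eef_pos'],o['tool_rot'])
im=w['pixels'].astype(int)
print(proj(w,[[.6155,.257,.141],[.5092,.2029,.137],[.5324,.2155,.187],[.6268,.2035,.132]]))
# hole: amber inside + ellipse
hsv=cv2.cvtColor(w['pixels'],cv2.COLOR_RGB2HSV)
p=proj(w,[.6268,.2035,.132])[0].astype(int)
q=proj(w,[.5092,.2029,.137])[0].astype(int)
a=w['pixels'][p[1]-30:p[1]+30,p[0]-30:p[0]+30]; 
b=w['pixels'][q[1]-40:q[1]+40,q[0]-50:q[0]+50]
print(a.shape,b.shape)
if a.size and b.size: cv2.imwrite('pics/c5.png',np.hstack([cv2.resize(a,(400,400),interpolation=2),cv2.resize(b,(400,400) if 0 else (400,400),interpolation=2)])[:,:,::-1])
dk=(im.max(2)<70)
for r in range(q[1]-34,q[1]+34,2):
    print(r,''.join('#' if d else '.' for d in dk[r,q[0]-44:q[0]+44]))
print(q)
```

```text
[0.47834365 0.18735444 0.33211904] [ 9.71528052e-01  2.36920926e-01  1.29533422e-03 -2.05049447e-04]
[[321.74501137  38.89045131]
 [320.78145325 150.20093776]
 [320.45570569 130.15230424]
 [368.61857069  55.61414747]]
(60, 60, 3) (80, 100, 3)
116 .......................................###########......................................
118 .......................................###########......................................
120 .......................................###########......................................
122 .......................................###########......................................
124 .......................................###########......................................
126 ......................................#############.....................................
128 .....................................###############....................................
130 ....................................################....................................
132 ....................................#################...................................
134 ................
[... 1614 characters left out ...]
#########..............................
170 .................................########################...............................
172 ........................................................................................
174 ........................................................................................
176 ........................................................................................
178 ........................................................................................
180 ........................................................................................
182 ........................................................................................
[320 150]
```

The dark mask shows the pointer (columns 42–45) ending just ahead of the V mouth. Its centre is about 1 px (roughly 1 mm) from the V's centre line, so the lever is in the notch. Now I'll go look at the probe.

Emit:
jog_arm:
  motion:
    - {"x":-17,"y":58,"z":0,"spin":-8,"fingers":-1}
    - {"x":-34,"y":116,"z":0,"spin":-16,"fingers":-1}
    - {"x":-52,"y":174,"z":0,"spin":-24,"fingers":-1}
    - {"x":-69,"y":232,"z":0,"spin":-32,"fingers":-1}
    - {"x":-86,"y":290,"z":0,"spin":-40,"fingers":-1}
    - {"x":-103,"y":348,"z":0,"spin":-48,"fingers":-1}
    - {"x":-120,"y":406,"z":0,"spin":-56,"fingers":-1}
    - {"x":-138,"y":464,"z":0,"spin":-63,"fingers":-1}

```text
clock: 6.45
eef_pos: [0.5691, -0.29, 0.3283]
tool_rot: [0.703, 0.711, -0.0, -0.002]
ft_force: [1.0, -0.7, 0.6]
grip_width: 0.0856
grasp_force: 0.0
```

Run:
```python
from h import *
w=snap('wrist','w6.png'); o=readout.get_obs(); print(o['eef_pos'],o['tool_rot'])
im=w['pixels'].astype(int)
q=proj(w,[.5905,-.238,.18])[0].astype(int); print(q)
for r in range(q[1]-50,q[1]+50,3):
    print(r,' '.join('%3d'%v for v in im[r,q[0]-50:q[0]+50:3].sum(1)//3))
```

```text
[ 0.56868635 -0.29792465  0.32500238] [ 0.70455907  0.70963661 -0.00303137 -0.00178938]
[342 139]
89 175 168 168 167 168 168 170 167 171 166 160 165 164 169 164 171 180 180 188 187 187 189 188 183 183 182 183 185 179 179 186 188 182 178
92 170 168 170 171 167 170 164 169 166 162 167 166 169 168 167 164 188 190 182 185 189 188 185 188 184 182 197 187 186 192 180 192 188 184
95 110 165 171 168 172 166 170 168 164 164 163 168 161 167 165 170 172 180 187 188 182 185 185 183 182 183 185 189 192 186 184 184 194 188
98 116 113 166 175 174 169 170 168 166 163 165 170 166 167 162 168 164 162 163 170 176 181 190 182 184 189 188 183 184 191 186 187 181 188
101 117 110 120 183 170 165 166 169 168 162 163 171 168 173 165 166 167 166 173 167 176 182 185 188 193 186 189 185 187 185 182 188 190 184
104 134 130 129 133 135 173 165 165  64  82 125 161 169 168 167 169 168 168 167 165 169 191 183 185 188 190 185 185 183 186 178 190 182 178
107 130 133 131 121 113 113 167 146  68  66  63  66  62  92 126 156 172 175 168 167 167 182 188 185 192 196 182 185 184 191 188 189 185 184
110 132 134 127 111 112 11
[... 3053 characters left out ...]

176 189 191 190 185 188 190 191 191 184 187 128 133 132 137 131 132 136 132 132 138 135 138 139 132 131 162 197 193 190 194 190 192 192 189
179 191 189 191 185 189 186 188 188 185 186 189 166 134 134 133 136 135 132 136 131 133 137 135 131 134 196 186 190 189 191 187 194 194 189
182 193 191 181 181 182 186 191 185 186 185 188 186 192 164 130 133 132 131 133 134 135 135 133 135 172 186 187 188 187 191 186 190 192 195
185 188 188 183 181 188 190 186 186 191 191 189 184 189 189 186 176 134 134 130 130 129 135 129 128 194 195 183 193 189 189 191 185 186 194
188 187 184 190 191 183 188 190 188 191 188 191 189 189 189 188 192 190 147 132 128 128 136 134 132 189 189 188 192 185 189 189 187 189 185
```

Run:
```python
from h import *
a=cv2.imread('pics/w6.png')[95:170,290:390]; cv2.imwrite('pics/c6.png',cv2.convertScaleAbs(cv2.resize(a,(800,600),interpolation=2),alpha=1.8))
```

```text
(no output)
```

View pics/c6.png

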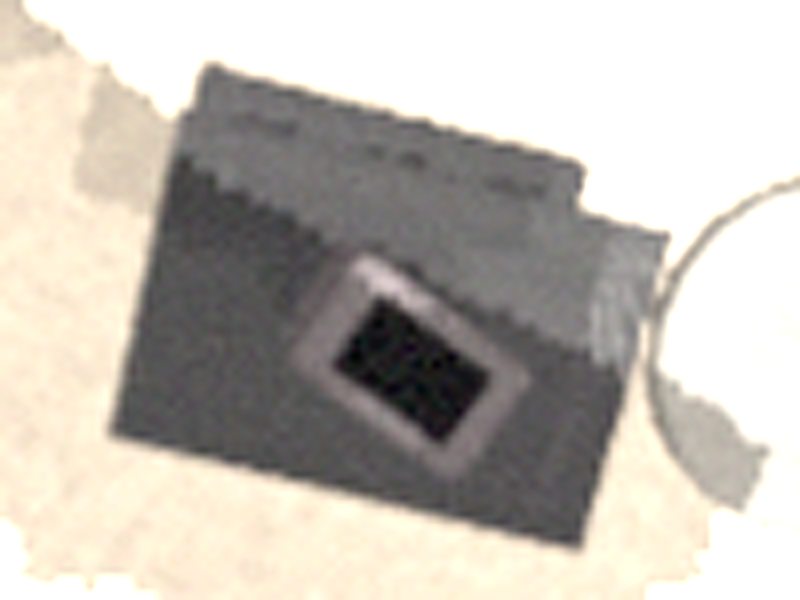

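The handle's top is a grey rim with corners at crop (360,252), (530,380), (450,478) and (292,355). It surrounds a dark display centred at about (411,370), which makes a good mask. I'll measure it from a settled view.

```bash
cat >> h.py <<'E'
def disp(w,z=.18,g=(.5905,-.238)):
    im=w['pixels'].astype(int); q=proj(w,[*g,z])[0].astype(int)
    m=(im.max(2)<32).astype(np.uint8); t=np.zeros_like(m); t[q[1]-35:q[1]+35,q[0]-35:q[0]+35]=1
    n,l,st,_=cv2.connectedComponentsWithStats(m*t); i=1+st[1:,4].argmax(); ys,xs=np.nonzero(l==i)
    P=np.array([onz(w,x,y,z)[:2] for x,y in zip(xs,ys)])*1000
    return len(xs),P.mean(0),cv2.minAreaRect(P.astype(np.float32))
E
python3 - <<'E'
from h import *
w=snap('wrist'); o=readout.get_obs(); print(o['eef_pos'],o['tool_rot'],o['joint_vel'].round(3))
print(disp(w))
px=lambda a,b:(290+a/8-.5,95+b/8-.5)
for p in [(360,252),(530,380),(450,478),(292,355)]: print(onz(w,*px(*p),.18))
s=snap('side'); print(disp(s))
E
```

```text
[ 0.56851565 -0.29420632  0.32483404] [ 0.706625    0.7075781  -0.00198132 -0.00322751] [ 0.071 -0.062 -0.07   0.017  0.052  0.093]
(141, array([ 589.38956617, -240.76098157]), ((589.2997436523438, -239.92428588867188), (9.4439697265625, 17.175596237182617), 54.566619873046875))
[ 0.58151821 -0.23334155  0.18      ]
[ 0.60351182 -0.24893867  0.18      ]
[ 0.59377549 -0.26145617  0.18      ]
[ 0.5731797  -0.24605442  0.18      ]
(25, array([ 541.06590396, -147.64558532]), ((540.7777099609375, -145.9787139892578), (32.3126335144043, 9.236723899841309), 76.22844696044922))
```

Emit:
jog_arm:
  motion:
    - {"x":0,"y":5,"z":0,"spin":-9,"fingers":-1}
    - {"x":0,"y":10,"z":0,"spin":-18,"fingers":-1}
    - {"x":5,"y":15,"z":10,"spin":-27,"fingers":-1}
    - {"x":10,"y":20,"z":20,"spin":-36,"fingers":-1}
    - {"x":10,"y":20,"z":30,"spin":-45,"fingers":-1}
    - {"x":10,"y":20,"z":30,"spin":-55,"fingers":-1}
    - {"x":10,"y":20,"z":30,"spin":-55,"fingers":-1}
    - {"x":10,"y":20,"z":30,"spin":-55,"fingers":-1}

```text
clock: 7.6
eef_pos: [0.5889, -0.2772, 0.3009]
tool_rot: [0.298, 0.955, 0.0, -0.0]
ft_force: [-0.2, -0.2, 0.8]
grip_width: 0.0854
grasp_force: 0.0
```

Run:
```python
from h import *
from scipy.spatial.transform import Rotation as R
w=snap('wrist','w7.png'); w=snap('wrist');o=readout.get_obs(); print(o['clock'],o['eef_pos'],o['joint_vel'].round(3),o['joint_pos'].round(2))
r=R.from_quat(o['tool_rot']).as_matrix(); print(r.round(4))
d=disp(w);print(d)
t=np.array([*d[2][0],0])/1000; print('tool shift',r.T@(np.array([t[0],t[1],.25])-o['eef_pos'])*1000)
```

```text
7.7 [ 0.58894962 -0.2776659   0.30123938] [-0.004  0.     0.006 -0.001 -0.002 -0.009] [-0.44  0.56  0.66  1.67  0.    0.16]
[[-8.225e-01  5.688e-01 -1.000e-04]
 [ 5.688e-01  8.225e-01  1.000e-04]
 [ 1.000e-04  0.000e+00 -1.000e+00]]
(187, array([ 589.3949938 , -239.43226871]), ((589.3687133789062, -239.39158630371094), (9.725969314575195, 16.914819717407227), 56.99855041503906))
tool shift [21.42113655 31.71536713 51.24298096]
```

Emit:
jog_arm:
  motion:
    - {"x":12,"y":18,"z":10,"spin":-1,"fingers":-1}
    - {"x":21.5,"y":31.5,"z":50,"spin":-1,"fingers":-1}
    - {"x":21.5,"y":31.5,"z":100,"spin":-1,"fingers":-0.6}
    - {"x":21.5,"y":31.5,"z":145,"spin":-1,"fingers":-0.4}
    - {"x":21.5,"y":31.5,"z":161,"spin":-1,"fingers":-0.2}
    - {"x":21.5,"y":31.5,"z":161,"spin":-1,"fingers":-0.2}
    - {"x":21.5,"y":31.5,"z":161,"spin":-1,"fingers":0}

```text
clock: 8.57
eef_pos: [0.5905, -0.2406, 0.1427]
tool_rot: [0.289, 0.957, -0.0, 0.002]
ft_force: [0.1, 0.1, 0.0]
grip_width: 0.0428
grasp_force: 0.0
```

Run:
```python
from h import *
o=readout.get_obs(); print(o['eef_pos'],o['ft_force'],o['joint_vel'].round(3),o['grip_width'])
w=snap('wrist');print(disp(w))
```

```text
[ 0.59054968 -0.24061127  0.14270977] [0.09165846 0.10756231 0.0379342 ] [ 0.002 -0.008  0.004 -0.002  0.001 -0.002] 0.04282785441939504
(843, array([ 589.85946751, -239.86546243]), ((590.1642456054688, -239.97750854492188), (10.39180850982666, 18.377981185913086), 55.629058837890625))
```

Emit:
jog_arm:
  motion:
    - {"x":0,"y":-0.5,"z":2,"spin":0,"fingers":0.4}
    - {"x":0,"y":-0.5,"z":2,"spin":0,"fingers":1}
    - {"x":0,"y":-0.5,"z":2,"spin":0,"fingers":1}
    - {"x":0,"y":-0.5,"z":2,"spin":0,"fingers":1}
    - {"x":0,"y":-0.5,"z":2,"spin":0,"fingers":1}
    - {"x":0,"y":-0.5,"z":2,"spin":0,"fingers":1}

```text
clock: 9.38
eef_pos: [0.5894, -0.2407, 0.1395]
tool_rot: [0.289, 0.957, -0.0, 0.001]
ft_force: [-0.7, -0.1, 5.0]
grip_width: 0.0179
grasp_force: 59.0
```

Run:
```python
from h import *
o=readout.get_obs(); print(o['eef_pos'],o['ft_force'],o['ft_torque'],o['grip_width'],o['grasp_force'])
w=snap('wrist');print(disp(w))
```

```text
[ 0.58941842 -0.24068443  0.13949352] [-0.68279612 -0.14363967  4.96422788] [-0.10538781  0.03392259 -0.04797098] 0.017851516638872186 59.016687870025635
(1037, array([ 597.59083372, -229.20504274]), ((596.6217651367188, -229.29856872558594), (7.959325313568115, 35.761051177978516), 58.835018157958984))
```

Emit:
jog_arm:
  motion:
    - {"x":0,"y":0,"z":-10,"spin":0,"fingers":1}
    - {"x":0,"y":0,"z":-35,"spin":0,"fingers":1}
    - {"x":0,"y":0,"z":-70,"spin":0,"fingers":1}
    - {"x":0,"y":0,"z":-110,"spin":0,"fingers":1}
    - {"x":0,"y":0,"z":-150,"spin":0,"fingers":1}
    - {"x":0,"y":0,"z":-190,"spin":0,"fingers":1}
    - {"x":0,"y":0,"z":-220,"spin":0,"fingers":1}
    - {"x":0,"y":0,"z":-220,"spin":0,"fingers":1}

```text
clock: 10.42
eef_pos: [0.5896, -0.2406, 0.3608]
tool_rot: [0.289, 0.957, -0.0, 0.002]
ft_force: [0.1, -0.6, -1.0]
grip_width: 0.0172
grasp_force: 58.4
```

Run:
```python
from h import *
from scipy.spatial.transform import Rotation as R
s=snap('side','s8.png'); c=snap('scene','sc8.png'); o=readout.get_obs()
print(o['clock'],o['eef_pos'],o['ft_force'],o['joint_vel'].round(3),o['joint_pos'].round(2),o['grip_width']); r=R.from_quat(o['tool_rot']).as_matrix(); print(r.round(4))
p=o['eef_pos']; 
for n,k in [('side',s),('scene',c)]:
    q=proj(k,[[*p[:2],p[2]-.015],[*p[:2],p[2]-.05],[*p[:2],p[2]-.08],[*p[:2],p[2]-.128]]); print(n,q.round(1))
    im=k['pixels'].astype(int)
    for v in range(int(q[0][1]),int(q[3][1])+6,2):
        u=int(q[1][0]); print(v,u-12,' '.join('%3d'%x for x in im[v,u-12:u+13].sum(1)//3))
```

```text
10.525 [ 0.58867865 -0.24026908  0.35693277] [ 0.13396061  0.51928543 -1.52797267] [ 0.002  0.013 -0.036 -0.003  0.    -0.001] [-0.39  0.55  0.79  1.81  0.    0.2 ] 0.017400202881173454
[[-8.329e-01  5.534e-01 -1.600e-03]
 [ 5.534e-01  8.329e-01  7.000e-04]
 [ 1.700e-03 -3.000e-04 -1.000e+00]]
side [[349.  167.1]
 [348.5 183.4]
 [348.1 196.6]
 [347.5 216.7]]
167 336 119 121 121 119 120 119 119 120 120 109 108 108  56  45  47  46  74  73  48  41  44  51  54  60  59
169 336 116 117 117 118 119 120 119 117 118 118 119 102  56  51  51  55 103  78  67  69  65  58  61  55  55
171 336 102  98  84  85 117 120 119 120 118 121 122 101  57  50  51  54 103  74  60  60  62  59  64  65  69
173 336  67  66  66  71 114 121 121 120 120 121 123 102  57  50  52  59 104  79  59  59  58  61  60  61  62
175 336 105 108 120 121 122 120 121 119 122 122 124 103  58  49  52  64 105  75  59  58  60  61  61  60  62
177 336 121 122 121 122 122 121 121 121 121 122 125 105  59  50  53  65 106  70  57  57  59  63  62  58  64
179 336 120 121 121 122 121 122 122 122 123 122 125  98  56  50  52  63 107  73  59  60  61
[... 3917 characters left out ...]
 127 103  70  54 102 130 131 124 104  66  59  60  67
126 254  96 127 128 124 121 121 123 127 129 126 130 125 135 108  73  58  76  98  67  60  54  55  88  86 153
128 254  86 121 128 125 128 127 129 124 129 135 140 148 134 108  73  65  53  62  71  91 159 160 174 173 172
130 254  88 112 131 127 130 129 143 142 143 128 106  69  71  60  65  52  85 157 159 169 172 173 170 172 168
132 254  85 109 135 141 145 137 119  78  67  66  65  70  90 110 154 151 171 172 172 170 171 174 174 176 173
134 254  91  98 125 108  75  68  64  62  89  88 151 162 175 172 175 175 171 177 173 174 170 174 172 172 175
136 254  80  75  67  69  71  95 113 158 177 174 174 178 172 175 175 175 169 169 168 174 175 175 180 172 171
```

The stem hangs vertical and lies on the TCP axis to within about 1 mm in both views. I'll carry it at this height to above the hole.

Emit:
jog_arm:
  motion:
    - {"x":8,"y":15,"z":0,"spin":0,"fingers":1}
    - {"x":26,"y":47,"z":0,"spin":0,"fingers":1}
    - {"x":45,"y":82,"z":0,"spin":0,"fingers":1}
    - {"x":65,"y":118,"z":0,"spin":0,"fingers":1}
    - {"x":85,"y":155,"z":0,"spin":0,"fingers":1}
    - {"x":105,"y":191,"z":0,"spin":0,"fingers":1}
    - {"x":125,"y":228,"z":0,"spin":0,"fingers":1}
    - {"x":143,"y":260,"z":0,"spin":0,"fingers":1}

```text
clock: 11.52
eef_pos: [0.6125, 0.0581, 0.3567]
tool_rot: [0.288, 0.958, -0.0, -0.002]
ft_force: [0.6, 0.0, -1.5]
grip_width: 0.0173
grasp_force: 58.5
```

Emit:
jog_arm:
  motion:
    - {"x":18,"y":33,"z":0,"spin":0,"fingers":1}
    - {"x":36,"y":66,"z":0,"spin":0,"fingers":1}
    - {"x":52,"y":95,"z":0,"spin":0,"fingers":1}
    - {"x":63,"y":115,"z":0,"spin":0,"fingers":1}
    - {"x":69,"y":126,"z":0,"spin":0,"fingers":1}
    - {"x":71,"y":130,"z":0,"spin":0,"fingers":1}
    - {"x":71,"y":130,"z":0,"spin":0,"fingers":1}
    - {"x":71,"y":130,"z":0,"spin":0,"fingers":1}

```text
clock: 12.52
eef_pos: [0.6264, 0.202, 0.3585]
tool_rot: [0.29, 0.957, -0.0, 0.0]
ft_force: [-0.4, -1.0, -0.6]
grip_width: 0.0175
grasp_force: 58.5
```

```bash
cat > m.py <<'E'
from h import *
from scipy.spatial.transform import Rotation as R
def hole(c,g=(.6268,.2035),z=.132,win=.016):
    # hole interior = not plate colour, inside window round guess
    uv=proj(c,[[g[0]+win*np.cos(t),g[1]+win*np.sin(t),z] for t in np.linspace(0,6.28,40)]).astype(np.int32)
    t=np.zeros(c['pixels'].shape[:2],np.uint8); cv2.fillPoly(t,[uv],1)
    im=c['pixels'].astype(int); m=((im[:,:,0]-im[:,:,2]>20)|(im.max(2)<70))&(t>0)
    ys,xs=np.nonzero(m); 
    P=np.array([onz(c,x,y,z)[:2] for x,y in zip(xs,ys)])
    return len(xs),P.mean(0),P.min(0),P.max(0)
def shift(o,t):
    r=R.from_quat(o['tool_rot']).as_matrix(); return r.T@(np.array(t)-o['eef_pos'])*1000
E
python3 - <<'E'
from m import *
from scipy.optimize import fsolve
s=snap('side'); c=snap('scene','sc9.png'); w=snap('wrist','w9.png'); o=readout.get_obs()
print(o['clock'],o['eef_pos'],o['ft_force'],o['joint_vel'].round(3),o['grip_width']); print(R.from_quat(o['tool_rot']).as_matrix().round(4))
print(hole(c)); print('wrist hole px',proj(w,[.6268,.2035,.132]))
K=[(.625,.1642),(.5466,.1947),(.5324,.2153)]
pv=fsolve(lambda p:[np.hypot(*(p-K[0]))-.095,np.hypot(*(p-K[2]))-.095],[.6155,.258]); print('pv',pv,np.hypot(*(pv-K[1])))
def show(k,P,h=22,st=1):
    q=proj(k,P)[0].astype(int); im=k['pixels'].astype(int)
    for v in range(q[1]-12,q[1]+13): print(v,q[0]-h,' '.join('%3d'%x for x in im[v,q[0]-h:q[0]+h].sum(1)//3))
show(c,[.6268,.2035,.132],18); print(); print(c['pixels'][proj(c,[.6268,.2035,.132])[0].astype(int)[1],proj(c,[.6268,.2035,.132])[0].astype(int)[0]])
E
```

```text
12.675 [0.62648146 0.20208925 0.3585953 ] [-0.452773   -0.19338883 -0.45398849] [ 0.002  0.002  0.002  0.001  0.    -0.001] 0.017196097452296315
[[-8.322e-01  5.544e-01  3.000e-04]
 [ 5.544e-01  8.322e-01  1.000e-04]
 [-3.000e-04  2.000e-04 -1.000e+00]]
(23, array([0.63355129, 0.2077184 ]), array([0.62701769, 0.20016032]), array([0.63975172, 0.21526403]))
wrist hole px [[320.57195378 172.21942553]]
pv [0.61683081 0.25884811] 0.09511754283829026
223 364 170 114 106 114 112 111 114 107 111 113 116 107 112 110 112 109 105 109 110 110 114 113 118 117 121 120 122 119 104  73  79  85  88  86 117 117
224 364 163 118 108 109 109 113 111 107 114 110 108 109 111 110 107 108 108 106 111 109 110 110 111 113 118 123 122 126 123  80  79  88  83  87 101  73
225 364 116 104 109 114 106 106 107 115 113 108 110 109 109 109 107 109 112 111 104 107 106 106 109 112 112 112 122 118 123  95  80  84  89  85  92  41
226 364 105 109 113 112 108 108 111 106 108 109 110 109 114 109 106 107 107 109 108 109 112 112 103 107 108 110 109 111 115  97  74  86  85  86  73  38
227 364 112 109 110 114 108 113 109 108 107
[... 2460 characters left out ...]
 114 111 112 108 108 109 115 113 115 115 114 110 111 111 111 169 176 174 184  64
244 364  91 100 107 112 116 112 119 118 118 114 113 110 109 113 114 114 114 111 107 114 109 109 114 112 115 116 112 115 113 113 105 171 175 176 184  68
245 364  89  96  94 101 107 110 117 115 116 115 115 115 112 115 112 110 112 108 115 116 111 115 110 112 112 114 113 110 110 112 124 167 173 173 182  70
246 364  96  92  93  93  93  96 107 109 111 113 113 119 117 115 112 113 112 111 109 114 110 115 112 111 114 110 110 112 111 111 171 178 170 175 174 118
247 364  86  93  94  95  90  94  91  88 106 116 113 118 115 116 116 114 112 116 112 110 111 112 112 112 111 112 112 109 108 103 164 172 175 172 174 180

[99 93 86]
```

Run:
```python
from m import *
w=snap('wrist'); c=snap('scene'); o=readout.get_obs()
def T(Rm,t): M=np.eye(4);M[:3,:3]=Rm;M[:3,3]=t;return M
Wc=T(w['R'],np.ravel(w['tvec'])); CT=Wc@T(R.from_quat(o['tool_rot']).as_matrix(),o['eef_pos'])  # tool->cam
def cam(p,q):
    M=CT@np.linalg.inv(T(R.from_quat(q).as_matrix(),p)); return dict(R=M[:3,:3],tvec=M[:3,3],rvec=cv2.Rodrigues(M[:3,:3])[0],K=w['K'])
k4=cam([.53244,.2153,.15318],np.array([.971,.238,.001,0])/np.linalg.norm([.971,.238,.001,0]))
k5=cam([.4786,.1874,.3344],[.97152,.23692,.0013,-.0002])
print('c4',onz(k4,415.5,107.7,.132),'scene',onz(c,382.9,236.9,.132))
for f,k in [('w4.png',k4),('w5.png',k5)]:
    k=dict(k,pixels=cv2.imread('pics/'+f)[:,:,::-1]); q=proj(k,[.627,.204,.132])[0]; print(f,q,hole(k,(.627,.204),win=.018))
im=w['pixels'].astype(int); q=proj(w,[.6272,.204,.132])[0].astype(int); print(q)
for v in range(q[1]-26,q[1]+26,2): print(v,q[0]-39,' '.join('%3d/%2d'%(x.sum()//3,x[0]-x[2]) for x in im[v,q[0]-39:q[0]+39:3]))
```

```text
c4 [0.62832437 0.20446224 0.132     ] scene [0.62916374 0.20547877 0.132     ]
w4.png [414.88699385 110.30020642] (1157, array([0.62699118, 0.20590089]), array([0.61575216, 0.19550164]), array([0.63749409, 0.21633947]))
w5.png [367.34753819  55.06172427] (304, array([0.62711028, 0.20383182]), array([0.61679875, 0.19272213]), array([0.63636226, 0.21582711]))
[320 172]
146 281 111/10 112/10 113/ 8 108/ 9  94/ 7  94/ 8 119/ 8 143/ 9 138/ 9 141/11 141/ 8 140/ 9 138/ 9 142/ 9 138/11 166/12 207/15 211/15 198/14 194/15 191/13  75/ 3  76/ 2  77/-1  73/ 3  80/ 2
148 281 112/ 8 109/ 7 115/10  94/ 8  95/ 9 101/ 9 139/ 9 141/12 142/10 143/ 9 140/ 9 139/ 9 137/10 141/11 141/ 9 140/ 8 166/12 201/14 193/13 187/15 211/14  76/ 1  79/ 4  77/-1  77/ 2  75/ 2
150 281 113/ 7 113/11 105/ 8  91/ 9  94/10 129/ 9 140/ 9 141/ 8 138/ 9 143/ 9 142/10 137/ 9 142/11 142/ 9 142/ 8 140/11 139/ 9 176/13 190/14 199/13 212/14 152/10  80/ 1  72/ 3  76/ 3  77/ 1
152 281 110/12 105/11  93/ 7  95/ 7 111/ 8 143/10 138/ 9 141/ 9 141/ 9 141/ 9 136/ 8 141/ 8 141/10 143/10 140/11 139/11 144/ 8 117/ 8 188/14 206/16 213/16 214/1
[... 3522 characters left out ...]
2/12 141/10 141/12 140/ 9 140/ 8 144/10 144/11 143/11 140/ 9 143/10 140/ 9 139/10 145/10 147/11 143/ 9 140/11 140/24 169/30 208/35
192 281 166/12 138/ 8 139/ 9 140/ 9 141/11 138/10 140/11 140/10 139/ 9 143/11 142/11 142/10 128/ 7  80/ 8 117/ 8 141/10 142/ 9 139/12 143/10 145/11 144/ 9 145/11 145/19 138/28 199/37 202/37
194 281 200/16 156/13 139/10 142/ 9 142/ 9 139/10 140/10 140/11 142/10 141/ 9 144/10 143/11  86/ 6  78/ 8  77/ 7 144/ 9 141/10 141/12 143/ 9 145/10 144/ 9 144/12 142/25 181/33 204/35 204/37
196 281 202/14 206/17 153/11 143/12 139/11 142/ 9 141/10 140/10 143/ 9 140/10 144/12 142/12  80/ 7  75/ 7  78/ 8 140/10 139/10 142/10 146/10 145/ 9 141/ 9 143/26 141/26 204/35 202/36 202/36
```

Several views agree on the hole at about (0.628, 0.2045), and the stem is about 2.5 mm short of it along tool y. I'll correct that, lower the tip to just above the plate and recheck.

Emit:
jog_arm:
  motion:
    - {"x":0.3,"y":2.5,"z":10,"spin":0,"fingers":1}
    - {"x":0.3,"y":2.5,"z":30,"spin":0,"fingers":1}
    - {"x":0.3,"y":2.5,"z":50,"spin":0,"fingers":1}
    - {"x":0.3,"y":2.5,"z":65,"spin":0,"fingers":1}
    - {"x":0.3,"y":2.5,"z":72,"spin":0,"fingers":1}
    - {"x":0.3,"y":2.5,"z":72,"spin":0,"fingers":1}
    - {"x":0.3,"y":2.5,"z":72,"spin":0,"fingers":1}
    - {"x":0.3,"y":2.5,"z":72,"spin":0,"fingers":1}

```text
clock: 13.78
eef_pos: [0.6279, 0.2053, 0.2871]
tool_rot: [0.289, 0.957, 0.0, 0.001]
ft_force: [-0.6, -0.5, -1.1]
grip_width: 0.0173
grasp_force: 58.6
```

Run:
```python
from m import *
w=snap('wrist','w10.png'); c=snap('scene','sc10.png'); s=snap('side','s10.png'); o=readout.get_obs(); print(o['clock'],o['eef_pos'],o['ft_force'],o['grip_width'])
p=o['eef_pos']
for n,k,h in [('wrist',w,24),('scene',c,12),('side',s,12)]:
    q=proj(k,[[.6278,.2045,.132],[*p[:2],p[2]-.1275],[*p[:2],p[2]-.06]]); print(n,q.round(1))
    im=k['pixels'].astype(int); u,v0=q[0].astype(int); st=2 if n=='wrist' else 1
    for v in range(v0-(24 if st==2 else 16),v0+(36 if st==2 else 8),st): print(v,u-h,' '.join('%3d'%(x.sum()//3) if x[0]-x[2]<35 else ' **' for x in im[v,u-h:u+h+1:st]))
```

```text
13.925 [0.62769348 0.20525341 0.28676994] [-0.11523242  0.82095892 -0.80129444] 0.017219842700754225
wrist [[318.7 186.2]
 [319.2 192.6]
 [319.  216.4]]
162 294 143 141 140 141 141 140 138 136 141 140 140 144 143 142 139 138 144 145 142 127 122 115 119 119 146
164 294 141 142 141 142 142 137 137 144 143 142 141 143 141 143 140 144 143 147 122 119 117 120 120 121 118
166 294 141 140 143 141 139 135 140 142 143 141 142 140 141 141 145 143 143 140 122 120 120 121 143 136 133
168 294 142 141 140 137 136 142 143 143 143 142 139 143 142 142 143 144 135 122 119 119 121 134 143 143 143
170 294 139 141 137 136 140 143 144 141 142 140 142 140 143 141 146 141 128 119 121 121 121 136 145 145 145
172 294 142 139 138 139 145 142 139 140 140 141 140 143 143 142 142 130 118 119 121 122 138 142 144 145 143
174 294 140 134 142 143 146 142 141 139 143 142 140 133 133 132 135 127 122 122 122 144 141 145 145 144 142
176 294 137 140 146 143 142 141 139 142 141 131 132 138 138 139 133 120 121 121 129 142 143 146 143 138 143
178 294 139 144 143 140 139 137 142 142 120 121  **  **  ** 123 135  **  ** 119 140
[... 6879 characters left out ...]
  67  66  62  60  62  69  69  70  70  69  68  70  68
164 302  69  68  67  68  68  67  68  69  69  65  65  64  66  72  67  67  68  70  70  69  70  70  69  70  70
165 302  67  69  67  67  67  69  68  69  67  69  69  65  67  73  69  70  70  69  69  68  70  69  69  69  68
166 302  63  67  68  67  67  68  68  67  69  68  69  68  69  68  67  69  69  69  69  68  69  69  70  69  68
167 302  55  63  68  68  67  68  66  68  69  68  69  69  67  68  68  67  68  69  69  69  68  69  69  68  68
168 302  53  55  64  67  69  69  68  67  68  68  69  69  69  67  67  68  67  69  67  67  68  68  68  69  69
169 302  72  53  56  63  67  68  67  67  68  68  70  68  68  67  66  68  66  68  67  68  84  88  87  85  89
```

From the wrist view, the stem (u≈320.7) sits about 1.5 mm right of the hole centre (u≈319). The scene and side views agree to within 1 mm along tool x. I'll correct y by -1.5, lower part-way and recheck the gap in the mouth.

Emit:
jog_arm:
  motion:
    - {"x":0,"y":-1.5,"z":0,"spin":0,"fingers":1}
    - {"x":0,"y":-1.5,"z":8,"spin":0,"fingers":1}
    - {"x":0,"y":-1.5,"z":16,"spin":0,"fingers":1}
    - {"x":0,"y":-1.5,"z":24,"spin":0,"fingers":1}
    - {"x":0,"y":-1.5,"z":32,"spin":0,"fingers":1}
    - {"x":0,"y":-1.5,"z":38,"spin":0,"fingers":1}
    - {"x":0,"y":-1.5,"z":38,"spin":0,"fingers":1}
    - {"x":0,"y":-1.5,"z":38,"spin":0,"fingers":1}

```text
clock: 14.92
eef_pos: [0.6268, 0.204, 0.2486]
tool_rot: [0.289, 0.957, 0.0, 0.0]
ft_force: [0.6, 0.3, -0.8]
grip_width: 0.0174
grasp_force: 58.5
```

```bash
cat > chk.py <<'E'
from m import *
w=snap('wrist','w11.png'); o=readout.get_obs(); print(o['clock'],o['eef_pos'],o['ft_force'],o['grip_width'])
p=o['eef_pos']; c=snap('scene','sc11.png')
for n,k,h in [('wrist',w,26),('scene',c,12)]:
    q=proj(k,[[.6278,.2045,.132],[*p[:2],.132]]); print(n,q.round(1))
    im=k['pixels'].astype(int); u,v0=q[0].astype(int); st=2 if n=='wrist' else 1
    for v in range(v0-(26 if st==2 else 8),v0+(30 if st==2 else 8),st): print(v,u-h,' '.join('%3d'%(x.sum()//3) if x[0]-x[2]<35 else ' **' for x in im[v,u-h:u+h+1:st]))
E
python3 chk.py
```

```text
14.975 [0.6268717  0.20400513 0.24875152] [ 0.4025139   0.7094673  -0.33220394] 0.01743187440144126
wrist [[320.4 196.5]
 [319.4 196. ]]
170 294 141 144 140 142 142 140 137 138 144 145 144 142 137 130 124 128 122 120 120 122 124 117 122 120 122 123 125
172 294 141 142 142 142 141 139 137 144 144 146 141 142 141 140 143 127 120 123 122 122 118 121 119 123 122 123 120
174 294 143 144 143 140 141 139 143 144 143 142 141 142 142 142 141 127 122 122 121 116 122 119 122 125 123 122 121
176 294 144 142 141 139 137 144 143 145 143 143 143 142 144 142 145 144 138 128 121 120 122 123 122 123 121 120 123
178 294 143 142 140 140 144 143 143 142 142 142 140 142 141 145 144 145 137 120 122 120 119 122 123 122 124 124 122
180 294 143 140 137 145 146 143 143 141 140 142 143 142 146 144 145 144 118 121 120 123 124 121 122 122 123 123 125
182 294 139 135 142 143 146 141 144 142 142 142 143 146 145 140 144 134 122 120 124 125 123 121 130 122 127 126 141
184 294 139 141 144 144 142 143 141 142 143 142 135 127 123 137 130 126 114 122 126 137 142 143 146 143 146 145 141
186 294 145 145 143 141 145 139 142
[... 3349 characters left out ...]
  76  65  71  86  89  78  84 101 110 109  96  89  95
238 370 113 111 113 115 113 115 111 114 103 121 121 122  84  69  93 114 111  85  88  88  89  90  91  88  89
239 370 110 110 112 115 115 113 114 115 111 114 117 118 100  89 113 116 120 101 100  93  89  91  93  93  87
240 370 113 112 111 109 107 110 111 116 113 116 116 116 114 117 119 116 117 115 114 115 101  91  90  90  92
241 370 112 111 111 114 109 111 113 112 115 113 112 112 112 112 103 113 110 116 110 116 114  94  97  95  93
242 370 116 113 111 112 117 112 116 115 110 108 108 112 112 112 115 112 109 115 109 115 114 105  93  90  91
243 370 113 117 110 111 112 108 115 112 114 114 113 111 112 108 111 109 115 114 112 114 118 115  99 100 101
```

The stem is centred in the mouth: wrist stem u≈320.3 against hole u≈320.3, with v and the scene view within about 1 mm. Now the final 59 mm, straight down.

Emit:
jog_arm:
  motion:
    - {"x":0,"y":0,"z":6,"spin":0,"fingers":1}
    - {"x":0,"y":0,"z":15,"spin":0,"fingers":1}
    - {"x":0,"y":0,"z":25,"spin":0,"fingers":1}
    - {"x":0,"y":0,"z":35,"spin":0,"fingers":1}
    - {"x":0,"y":0,"z":45,"spin":0,"fingers":1}
    - {"x":0,"y":0,"z":53,"spin":0,"fingers":1}
    - {"x":0,"y":0,"z":58,"spin":0,"fingers":1}
    - {"x":0,"y":0,"z":59,"spin":0,"fingers":1}

```text
clock: 16.02
eef_pos: [0.6265, 0.2039, 0.1889]
tool_rot: [0.289, 0.957, -0.0, -0.0]
ft_force: [1.0, -0.3, -0.1]
grip_width: 0.017
grasp_force: 58.5
```

Emit:
jog_arm:
  motion:
    - {"x":0,"y":0,"z":0,"spin":0,"fingers":1}
    - {"x":0,"y":0,"z":0,"spin":0,"fingers":1}
    - {"x":0,"y":0,"z":0,"spin":0,"fingers":1}
    - {"x":0,"y":0,"z":0,"spin":0,"fingers":1}

```text
clock: 16.52
eef_pos: [0.6268, 0.2039, 0.1895]
tool_rot: [0.289, 0.957, 0.0, 0.0]
ft_force: [0.5, -0.6, -0.3]
grip_width: 0.0177
grasp_force: 58.5
```

```bash
python3 chk.py; python3 -c "
from h import *
print(readout.get_obs()['joint_vel'].round(4))"
```

```text
16.575 [0.62671979 0.20394443 0.1894431 ] [ 0.64062074 -0.4571543  -0.15393042] 0.017366100109174294
wrist [[320.6 218.6]
 [319.3 217.9]]
192 294 127 125 121 124 128 131 128 126 126 125 125 125 126 127 129 130 130 127 129 124 124 127 125 124 129 128 130
194 294 124 122 127 128 126 126 126 128 127 127 126 125 128 126 127 128 127 127 126 124 127 127 125 128 129 129 129
196 294 122 126 130 128 129 127 126 128 126 125 128 127 126 127 128 130 128 128 123 129 125 124 128 128 129 128 126
198 294 128 131 130 129 134 132 127 128 125 128 126 125 128 127 129 129 127 127 129 125 120 128 127 132 127 127 129
200 294 152 132 128 138 149 148 129 126 124 126 126 126 127 125 128 125 123 129 126 123 127 129 131 127 126 130 132
202 294 150 148 143 147 149 144 129 128 127 126 126 122 115 111 116 117 123 126 125 129 130 129 126 125 127 128 127
204 294 152 149 148 148 144 148 127 127 124 115  **  83  80  84  82  80 123 113 127 131 130 126 126 127 130 126 128
206 294 148 147 149 144 149 149 143 129 122  **  **  81  82  83  84  77 133  **  ** 124 128 126 130 129 129 127 130
208 294 148 148 145 145 146 146 14
[... 3400 characters left out ...]
90
238 370 112 115 114 117 112 115 115 114 103 120 118 101  69  71  74 114 109  82  91  90  92  94  90  89  95
239 370 110 111 111 112 108 116 115 111 110 119 123  80  67  66  74 112 116  96  95  92  90  93  89  95  92
240 370 111 114 112 112 108 112 113 118 114 113 118  94  77  74  90 110 104  92  95  89  94  91  95  89  89
241 370 110 110 113 116 109 110 110 113 111 115 114 114 115 113 109  98 100  93  91  94  93  94  93  96  89
242 370 111 114 111 113 113 116 112 107 109 110 109 113 115 118 118 116 111 100 101  96  94  89  94  97  92
243 370 117 114 112 111 112 113 110 113 114 113 109 108 114 115 110 115 113 116 115 102  89  91  91  91  95
[ 0.001   0.0021 -0.0011 -0.0022 -0.0016  0.0003]
```

```bash
python3 -c "
from workcell import bot
print(bot.job_done())"
```

```text
the job is handed in; nothing more can be done
None
```

The job is handed in: the lever points into the notch (about 1 mm off the V's centre line), and the probe is held still and upright, centred in the hole to about 1 mm, with its tip about 62 mm above the table; I saw no sign of contact.

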